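# Hang the brittle ceramic panel on the stand

## Robot

A 6-joint arm with a two-finger parallel gripper is mounted at the origin on the work surface. World frame = base frame: x ahead of the robot, y to its left, z up, the work surface at z = 0. Lengths are in m, angles in rad, forces in N, time in s.
With the tool pointing down it reaches from about 0.325 to 0.9 m from the base axis. Payload 6.1 kg.
Tool frame: the origin (TCP) lies midway between the tips of the shut fingers; the grasp point (between the pads) lies 19 mm behind it; z points along the fingers, y is the line along which they close (so a half turn about z gives the same grasp; the last joint's range is limited). The gripper opens to 87 mm and grips with 3 to 60 N. Pads are 19 mm wide; open, the fingers measure 117 mm over their backs; the gripper's body (75 mm by 190 mm) begins 51 mm behind the grasp point.
Start: joints at [-1.451, 0.22, 1.526, -0, 1.395, -0.126], TCP at [0.152, -0.606, 0.223] pointing down, gripper open.
Joint ranges: [-2.98, 2.98], [-0.91, 2.08], [0.09, 2.57], [-1.24, 4.39], [0.2, 2.65], [-2.68, 2.68]. Speed limits (rad/s): [2.57, 2.57, 3.01, 3.14, 3.14, 3.14].

## Interface

Orientations are given as a rotation vector (axis times angle).
In Python, from station import r gives the robot as it stands.
- The arm moves only by the tool play_rows, never from a script. Its argument "deltas" is a list of rows, each a list of 7 numbers: the shift along the tool's x, y, z as a fraction of full scale, then the turn, a rotation vector about the tool's x, y, z as a fraction of full scale, then the opening, from 0 (shut) to 1 (fully open). In form: [[tx, ty, tz, wx, wy, wz, grip], ...]. A call has 1 to 20 rows; each row shifts and turns the commanded pose from where the row before left it, along the tool's axes as they then stand; what a row does not reach is not made up. Full scale, the value 1, is 100 mm for a shift and 180 degrees for a turn. A row lasts 1/10 s, in which the tool goes at most 50 mm and 8.59 degrees, less where a joint would pass 70% of its speed; a pose out of reach is approached as far as the arm can. A call with a number of a shift or a turn outside -1 to 1 is refused whole. A call with a gripper value outside its range is refused whole. The fingers move at their own pace and stop on an object; "newtons" is the grip in N (left out, the last holds). Time passes only in rows, so rows that do not move let the fingers close. It gives the time, the measured TCP pose, the force, the opening and the grip force at its end, in the units of the state.
- r.get_obs(): the state, without advancing time (a new reading comes with each control period).
- r.camera(name): name is "scene" or "top" or "wrist"; returns a dict with "pixels" (480x640x3 uint8, blue, green, red), "depth" (480x640 float32, m along the optical axis (not along the pixel's ray), 0 where there is no reading), "fx", "fy", "cx", "cy" (pixels), "R" (3x3) and "t" (3): a world point X has camera coordinates R X + t; the wrist camera has in their place "T_tool_cam" (4x4, takes a point from camera to tool coordinates, whose origin is the TCP and whose axes are the flange's). Camera axes: x right, y down, z forward; pixel columns grow to the right and rows downward; lengths in m; the calibration is good to about 2 mm. A picture is of the moment at which its call begins: read the wrist's pose just before it.
- r.close_job(): hands the job in; it is judged then, once.
The state is a dict: "time_s": time; "qpos": joint angles; "joint_velocities": joint speeds; "joint_torque": joint torques, N m; "eef_pos": TCP position; "orientation": TCP orientation; "force": force on the tool from outside, world axes, zero at the start; "wrist_torque": the same for the moment, N m; "gripper_width": opening from 0.0 (shut) to 1.0 (fully open); "grasp_force": force on a finger pad.
Only numpy, scipy, OpenCV 4.12 (cv2) and the standard library are available. Lean on these libraries where they do the work, as an engineer would, in place of code of your own. Each camera call takes 0.05 s, during which the arm holds its last target. There are 200 camera calls.

## Task

Lift the red-edged ceramic circuit panel out of its slot in the rack and hang it by its round hole on the peg of the blue stand, hanging freely and upright with the hand taken away. The ceramic is brittle: grip it with no more than about 15 N, lower it until it rests on the peg before you let go, and do not knock it against the rack, the stand or other things. Leave the rest of the bench as it is.

Things in the scene. Friction and masses are not known exactly. Their poses are not given: they have to be found in the camera images.
- red_panel: The panel to hang: brittle white ceramic circuit plate with red edges, 80 wide (own x) x 10 thick (own y) x 125 mm high (own z, up), about 0.2 kg, both faces alike. Origin: centre of its underside. Stands upright in one of the rack's three slots, its lowest 40 mm between the slot walls. Grip it across its thickness at the top edge, fingertips at most 20 mm below that edge.
- red_panel_hole (a point): Centre of the red panel's round through hole, 29 mm in diameter, axis along the panel's y; 77 mm above its underside, 48 mm below its top edge, midway across its width.
- stand_peg (a point): Middle of the level part of the stand's peg, on its centreline, 150 mm above the table. Peg: round bar, 10 mm diameter, along this frame's x. Free end at x = -41 mm, its last 7 mm bent up as a lip (top 13 mm above the centreline); at x = +42 mm it turns down into the post. Nothing else rises above it. A panel hangs with its faces square to the peg and goes on over the free end.
- stand: The fixed stand: blue base plate 130 (x) x 120 (y) x 15 mm with a bent steel bar that makes post and peg. Origin at the centre of the base's underside; the peg points to its -x.
- rack: Fixed black rack, base 110 (x) x 200 (y) x 12 mm, origin at the centre of its underside. Three grey slots at y = -75, 0 and +75 mm hold panels upright on the base (12 mm above the table), the faces of the panels square to the rack's y; slot walls end 52 mm above the table, slots are 13 mm wide.
- blue_panel: Bystander: the same kind of panel with blue edges, in another slot. Origin at the centre of its underside.
- black_panel: Bystander: the same kind of panel with black edges, in another slot. Origin at the centre of its underside.
- multimeter: Bystander: orange multimeter lying on its back, 170 x 85 x 40 mm, origin at the centre of its underside.
- screwdriver: Bystander: screwdriver lying between rack and stand, about 200 mm long.
Not all that is in view belongs to the job. Leave any purple look-alike of the red_panel alone.

How it is judged:
On the way, in this order (a step that is already met when the one before it is completed fails the run):
1. the red panel is lifted clear of the rack, upright, in the fingers (z of red_panel in the frame of rack above 0.06 m and angle between red_panel's own z axis and vertical below 0.5 rad and contact force between red_panel and the fingers above 0.5 N), for 0.1 s.
2. still in the fingers, the panel is lowered until the top of its hole rests on the peg (x of red_panel_hole in the frame of stand_peg between -0.036 and 0.04 m and y of red_panel_hole in the frame of stand_peg between -0.008 and 0.008 m and z of red_panel_hole in the frame of stand_peg between -0.014 and -0.004 m and angle between red_panel's own z axis and vertical below 0.25 rad and contact force between red_panel and stand above 0.5 N and contact force between red_panel and the fingers above 0.3 N), for 0.05 s.
At the end, for the whole second after the job is handed in: The red panel hangs by its hole on the stand's peg, between lip and post: hole centre within 8 mm sideways of the peg's centreline and 4 to 14 mm below it, panel within 0.25 rad of upright, at rest and carried by the stand (x of red_panel_hole in the frame of stand_peg between -0.036 and 0.04 m and y of red_panel_hole in the frame of stand_peg between -0.008 and 0.008 m and z of red_panel_hole in the frame of stand_peg between -0.014 and -0.004 m and angle between red_panel's own z axis and vertical below 0.25 rad and contact force between red_panel and stand above 0.5 N and linear speed of red_panel below 0.03 m/s and angular speed of red_panel below 0.3 rad/s); the robot touches nothing.
It fails at once if the red panel is squeezed with more than 20 N a side (both fingers together 40 N) (contact force between red_panel and the fingers above 40 N).
It fails at once if the red panel strikes or presses on the stand, the rack or another thing with more than 30 N (contact force between red_panel and stand above 30 N or contact force between red_panel and rack above 30 N or contact force between red_panel and blue_panel above 30 N or contact force between red_panel and black_panel above 30 N or contact force between red_panel and multimeter above 30 N or contact force between red_panel and screwdriver above 30 N).
It fails at once if the red panel tips over (more than 0.8 rad) (angle between red_panel's own z axis and vertical above 0.8 rad).
It fails at once if a bystander (blue or black panel, multimeter, screwdriver) is displaced by more than 20 mm (distance of any of blue_panel, black_panel, multimeter, screwdriver from where it was at the start of the episode above 0.02 m).
It also fails if it takes over 45 s, if anything falls off the work surface, if the arm or the gripper's body presses on something with over 40 N, if the wrist force passes 120 N, or if a joint passes its speed limit or range.

## Working session

There is one attempt and no reset: what is moved stays moved. The work goes in short steps, Python scripts to look and compute and a tool call to move; the robot and the scene stay as the last step left them, time stands still between calls to the robot, and variables do not carry over. Pictures are saved under pics/ and viewed, at most 10 in all, crops included, and the job is handed in when it is done.

Besides the shell and the picture viewer there is one more tool, called after ">>>" by a JSON object that holds its "method" and its "body", one argument or row to a line. play_rows: Moves the arm, as the interface text tells. Shift numbers are shares of 100 mm and turn numbers shares of 180 degrees, none past 1 either way. Its arguments: {"type":"object","properties":{"deltas":{"type":"array","items":{"type":"array","items":{"type":"number","minimum":-1,"maximum":1}}},"newtons":{"type":"number"}},"required":["deltas"]}

```bash
mkdir -p pics; cat > h.py <<'E'
import numpy as np, cv2, pickle
from scipy.spatial.transform import Rotation as Ro
def cloud(c):
    v,u=np.mgrid[0:480,0:640]; d=c['depth']
    P=np.stack([(u-c['cx'])/c['fx']*d,(v-c['cy'])/c['fy']*d,d],-1)
    return (P-c['t'])@c['R']   # R^T (P-t)
E
python3 - <<'E'
from h import *
from station import r
o=r.get_obs(); print(o['time_s'],o['eef_pos'],o['orientation'],o['gripper_width'])
for n in('scene','top'):
    c=r.camera(n); pickle.dump(c,open(n+'.pkl','wb')); cv2.imwrite(f'pics/{n}0.png',c['pixels'])
    print(n,-c['R'].T@c['t'],c['fx'],c['R'][2])
E
```

```text
0.0 [ 0.15199968 -0.60561134  0.22144416] [-3.11601115e+00 -3.84885170e-01  2.57282545e-05] 0.9997007744007926
scene [ 0.90120134 -0.32585113  0.71640177] 446.5833607667726 [-0.43164896  0.4209056  -0.79782056]
top [ 0.37898865 -0.02921298  1.21667135] 573.0637687823507 [ 0.17182678 -0.00600687 -0.98510886]
```

View pics/scene0.png

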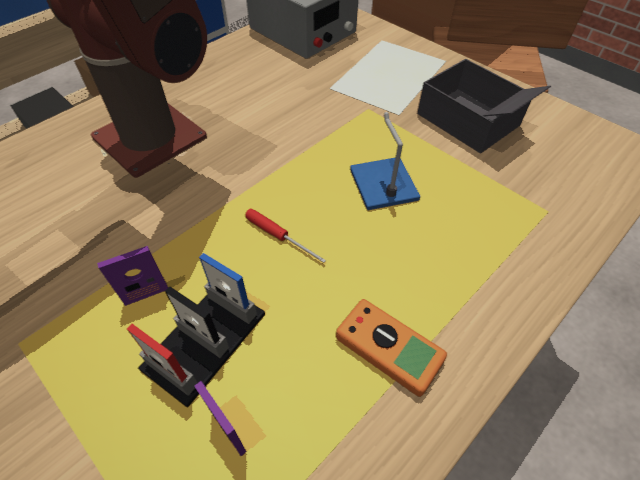

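View pics/top0.png

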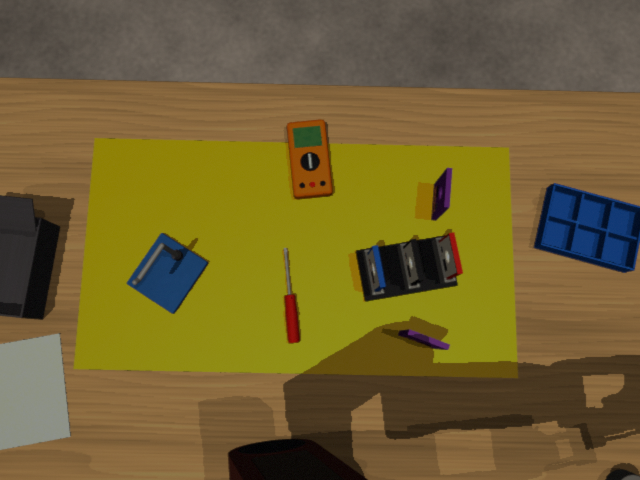

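Top view: the blue stand is at (168,273), with its peg running from the post (178,256) to its tip (135,283). The rack is at (408,267). Candidates for the red panel:
- red-edged panel: scene (155,355), top (452,255)
- blue-edged panel: scene (225,285)
- black-edged panel: scene (190,320)
- purple look-alikes: scene (133,275) and (222,418)
- red screwdriver handle: scene (267,224)

I choose the panel in the rack's end slot at scene (155,355).

```bash
cat > m.py <<'E'
from h import *
def line(Q):
    c=Q.mean(0); _,s,V=np.linalg.svd(Q-c); d=V[0]; t=(Q-c)@d; return c,d,t.min(),t.max()
for n in('scene','top'):
    c=pickle.load(open(n+'.pkl','rb')); P=cloud(c); hsv=cv2.cvtColor(c['pixels'],cv2.COLOR_BGR2HSV)
    H,S,V=cv2.split(hsv); z=P[...,2]; ok=c['depth']>0
    print('==',n)
    for nm,m in(('red',((H<6)|(H>174))&(S>140)&(V>60)),('blue',(H>100)&(H<125)&(S>130)&(V>50)),('purple',(H>125)&(H<160)&(S>80))):
        m=m&ok&(z>.09)&(z<.19)&(P[...,0]>.25)&(P[...,0]<.75)&(P[...,1]<.5)&(P[...,1]>-.5)
        k,L,st,_=cv2.connectedComponentsWithStats(m.astype('uint8'))
        for i in range(1,k):
            if st[i,4]<25: continue
            Q=P[L==i]; T=Q[Q[:,2]>np.percentile(Q[:,2],90)-.006]
            cc,d,a,b=line(T[:,:2]); print(nm,st[i],'z',np.percentile(Q[:,2],[5,50,98]).round(4),'c',(cc+d*(a+b)/2).round(4),'ang',np.degrees(np.arctan2(d[1],d[0])).round(1),'len',round(b-a,4),len(T))
    m=(P[...,1]>.2)&(P[...,1]<.46)&(P[...,0]>.3)&(P[...,0]<.6)&ok
    b=m&(H>95)&(H<125)&(S>120)&(z<.03)
    Q=P[b]; r_=cv2.minAreaRect(Q[:,:2].astype('float32')*1000); print('base',r_,np.median(Q[:,2]))
    p=m&(z>.14)&(z<.162)
    v,u=np.nonzero(p); Q=P[p]; cc,d,a,e=line(Q[:,:2]); print('peg',len(Q),'z',np.percentile(Q[:,2],[2,50,98]),'ends',cc+d*a,cc+d*e,'ang',np.degrees(np.arctan2(d[1],d[0])),'px',u.min(),u.max(),v.min(),v.max())
    p=m&(z>.155)&(z<.175); 
    if p.any(): print('lip',P[p].mean(0),P[p][:,2].max(),p.sum())
E
python3 m.py
python3 - <<'E'
import cv2
a=cv2.imread('pics/scene0.png')[300:410,110:280]
b=cv2.imread('pics/scene0.png')[100:210,310:440]
a=cv2.resize(a,None,fx=3,fy=3);b=cv2.resize(b,None,fx=2,fy=3)
cv2.imwrite('pics/crop1.png',cv2.hconcat([a,b]))
E
```

```text
== scene
red [128 324  52  47 510] z [0.1016 0.1378 0.1401] c [ 0.5485 -0.3025] ang 10.8 len 0.0801 403
blue [200 254  46  43 357] z [0.102  0.1378 0.1404] c [ 0.5199 -0.1557] ang 11.0 len 0.0804 279
purple [ 97 246  58  34 966] z [0.0933 0.1152 0.1275] c [ 0.3853 -0.2513] ang -109.5 len 0.08 368
purple [194 381  44  60 570] z [0.1054 0.126  0.1282] c [ 0.6801 -0.2934] ang -5.4 len 0.0814 509
base ((513.2334594726562, 275.19384765625), (120.11936950683594, 131.7563018798828), 58.325931549072266) 0.016047368712997036
peg 210 z [0.14165798 0.15473854 0.16114512] ends [0.47719837 0.29547299] [0.55243292 0.25009031] ang -31.09904799102461 px 384 402 114 150
lip [0.50710101 0.27834038 0.15731716] 0.1642281886750524 108
== top
red [448 233  14  42 216] z [0.133  0.1363 0.1404] c [ 0.5467 -0.3004] ang -169.2 len 0.0794 202
blue [372 246  14  43 233] z [0.1323 0.1367 0.1406] c [ 0.5187 -0.1542] ang -168.4 len 0.0791 210
purple [440 168  12  44 343] z [0.0944 0.1228 0.1283] c [ 0.6793 -0.291 ] ang 174.6 len 0.0805 209
purple [405 330  44  19 286] z [0.1004 0.124  0.1287] c [ 0.3838 -0.2485] ang 70.7 len 0.0794 228
base ((511.5204772949219, 276.72894287109375), (119.2257080078125, 127.242919921875), 58.8786735534668) 0.01478310058393242
peg 269 z [0.14689115 0.1541075  0.16036118] ends [0.55131156 0.25250286] [0.47246714 0.3005065 ] ang 148.66527194919811 px 132 165 243 284
lip [0.50549648 0.28079315 0.1574588 ] 0.16507793553304123 109
```

View pics/crop1.png

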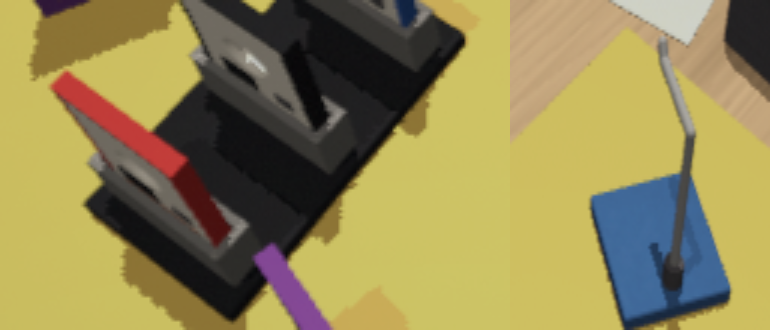

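The crop confirms the red-edged panel: red top edge at scene (130,325) to (172,352), standing in the rack's end slot. The bent peg is at scene (386,116) to (400,145). The measurements fit the given sizes: top edge at z about 0.137 and 80 mm long, base 120 x 130 mm, peg about 88 mm. Next I move above the panel.

>>> {"method": "play_rows", "body": {
  "deltas": [
    [0,0,0,0,0,0.0178,0.6],
    [0.2,-0.1,0,0,0,0,0.6],
    [0.38,-0.19,0,0,0,0,0.6],
    [0.4,-0.2,0,0,0,0,0.6],
    [0.4,-0.2,0,0,0,0,0.6],
    [0.4,-0.2,0,0,0,0,0.6],
    [0.4,-0.2,0,0,0,0,0.6],
    [0.4,-0.2,0,0,0,0,0.6],
    [0.4,-0.2,0,0,0,0,0.6],
    [0.4,-0.2,0,0,0,0,0.6],
    [0.4,-0.2,0,0,0,0,0.6],
    [0.38,-0.2,0,0,0,0,0.6],
    [0.2,-0.1,0,0,0,0,0.6],
    [0.1,-0.05,0,0,0,0,0.6],
    [0,0,0,0,0,0,0.6],
    [0,0,0,0,0,0,0.6]
  ]
}}

```text
time_s: 1.7
eef_pos: [0.547, -0.3027, 0.2222]
orientation: [-3.127, -0.297, 0.002]
force: [0.0, 0.1, 0.4]
gripper_width: 0.599
grasp_force: 0.0
```

```bash
cat > w.py <<'E'
from h import *
from station import r
import sys
def wrist(nm):
    o=r.get_obs(); c=r.camera('wrist'); cv2.imwrite(f'pics/{nm}.png',c['pixels'])
    v,u=np.mgrid[0:480,0:640]; d=c['depth']; T=c['T_tool_cam']
    P=np.stack([(u-c['cx'])/c['fx']*d,(v-c['cy'])/c['fy']*d,d],-1)@T[:3,:3].T+T[:3,3]
    R=Ro.from_rotvec(o['orientation']).as_matrix()
    return o,c,P,P@R.T+o['eef_pos'],R
E
cat > w1.py <<'E'
from w import *
o,c,Pt,P,R=wrist('w1')
print(o['eef_pos'],'yaw',np.degrees(np.arctan2(R[1,0],R[0,0])),R[:,2],o['gripper_width'],c['T_tool_cam'].round(3).tolist())
H,S,V=cv2.split(cv2.cvtColor(c['pixels'],cv2.COLOR_BGR2HSV))
m=((H<6)|(H>174))&(S>120)&(V>50)&(c['depth']>0)&(P[...,2]>.125)&(P[...,2]<.15)
k,L,st,_=cv2.connectedComponentsWithStats(m.astype('uint8'))
for i in range(1,k):
    if st[i,4]<100: continue
    Q=P[L==i]; q=Pt[L==i]; print(st[i],'z',np.percentile(Q[:,2],[2,50,98]).round(4))
    for X in(Q,q):
        (a,b),(w,h),an=cv2.minAreaRect((X[:,:2]*1000).astype('float32')); print((round(a,1),round(b,1)),(round(w,1),round(h,1)),round(an,2))
E
python3 w1.py
```

```text
[ 0.54697166 -0.30266751  0.22216406] yaw 10.858501079560376 [-1.04854086e-03 -4.25042826e-05 -9.99999449e-01] 0.5990672294579044 [[0.0, -0.958, -0.286, 0.078], [1.0, 0.0, -0.0, 0.0], [0.0, -0.286, 0.958, -0.162], [0.0, 0.0, 0.0, 1.0]]
[ 315  193   15  104 1397] z [0.1349 0.1369 0.1383]
(547.8, -302.1) (80.3, 10.3) 11.06
(1.0, -0.4) (10.3, 80.3) 89.8
```

View pics/w1.png

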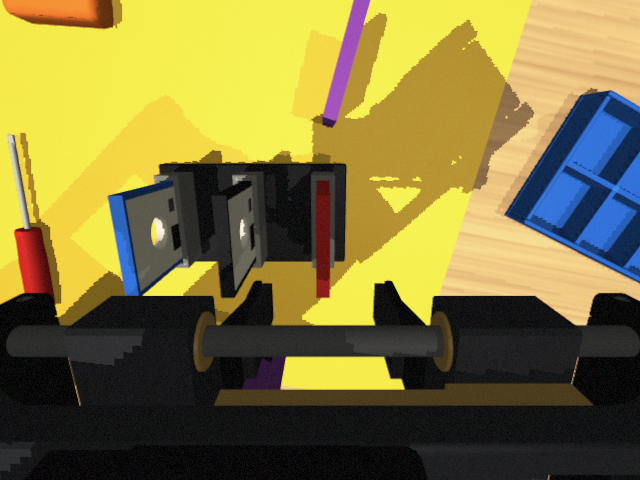

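The wrist view shows the red top edge at (322,240), between the fingers. It measures 80.3 x 10.3 mm at z 0.137 and sits within 1 mm of the tool centre. Next I go down 102 mm and grip.

>>> {"method": "play_rows", "body": {
  "deltas": [
    [0.01,-0.004,0.1,0,0,0,0.6],
    [0,0,0.2,0,0,0,0.6],
    [0,0,0.2,0,0,0,0.6],
    [0,0,0.2,0,0,0,0.6],
    [0,0,0.15,0,0,0,0.6],
    [0,0,0.1,0,0,0,0.6],
    [0,0,0.07,0,0,0,0.6],
    [0,0,0,0,0,0,0.6],
    [0,0,0,0,0,0,0.4],
    [0,0,0,0,0,0,0.25],
    [0,0,0,0,0,0,0.15],
    [0,0,0,0,0,0,0.08],
    [0,0,0,0,0,0,0],
    [0,0,0,0,0,0,0],
    [0,0,0,0,0,0,0],
    [0,0,0,0,0,0,0]
  ],
  "newtons": 12
}}

```text
time_s: 3.35
eef_pos: [0.5488, -0.3016, 0.1207]
orientation: [3.127, 0.298, 0.0]
force: [-0.1, -1.2, 0.3]
gripper_width: 0.116
grasp_force: 12.0
```

>>> {"method": "play_rows", "body": {
  "deltas": [
    [0,0,-0.02,0,0,0,0],
    [0,0,-0.05,0,0,0,0],
    [0,0,-0.1,0,0,0,0],
    [0,0,-0.1,0,0,0,0],
    [0,0,-0.1,0,0,0,0],
    [0,0,-0.15,0,0,0,0],
    [0,0,-0.15,0,0,0,0],
    [0,0,-0.2,0,0,0,0],
    [0,0,-0.2,0,0,0,0],
    [0,0,-0.2,0,0,0,0],
    [0,0,-0.2,0,0,0,0],
    [0,0,-0.15,0,0,0,0],
    [0,0,-0.1,0,0,0,0],
    [0,0,0,0,0,0,0],
    [0,0,0,0,0,0,0]
  ]
}}

```text
time_s: 4.85
eef_pos: [0.5485, -0.3014, 0.292]
orientation: [-3.127, -0.298, 0.001]
force: [-0.9, -0.7, -2.3]
gripper_width: 0.114
grasp_force: 12.0
```

>>> {"method": "play_rows", "body": {
  "deltas": [
    [0,0,0,0,0,-0.0133,0],
    [0,0,0,0,0,-0.0333,0],
    [0,0,0,0,0,-0.0333,0],
    [0,0,0,0,0,-0.0333,0],
    [0,0,0,0,0,-0.0333,0],
    [0,0,0,0,0,-0.0333,0],
    [0,0,0,0,0,-0.0333,0],
    [0,0,0,0,0,-0.0333,0],
    [0,0,0,0,0,-0.02,0],
    [0,0,0,0,0,0,0]
  ]
}}

```text
time_s: 5.85
eef_pos: [0.5481, -0.3011, 0.2908]
orientation: [-2.734, -1.542, 0.002]
force: [0.5, -0.9, -2.0]
gripper_width: 0.117
grasp_force: 12.0
```

>>> {"method": "play_rows", "body": {
  "deltas": [
    [0.1,-0.09,0,0,0,0,0],
    [0.175,-0.157,0,0,0,0,0],
    [0.3,-0.2695,0,0,0,0,0],
    [0.3,-0.2695,0,0,0,0,0],
    [0.3,-0.2695,0,0,0,0,0],
    [0.3,-0.2695,0,0,0,0,0],
    [0.3,-0.2695,0,0,0,0,0],
    [0.3,-0.2695,0,0,0,0,0],
    [0.3,-0.2695,0,0,0,0,0],
    [0.3,-0.2695,0,0,0,0,0],
    [0.3,-0.2695,0,0,0,0,0],
    [0.3,-0.2695,0,0,0,0,0],
    [0.3,-0.2695,0,0,0,0,0],
    [0.3,-0.2695,0,0,0,0,0],
    [0.3,-0.2695,0,0,0,0,0],
    [0.3,-0.2695,0,0,0,0,0],
    [0.175,-0.157,0,0,0,0,0],
    [0.1,-0.09,0,0,0,0,0],
    [0,0,0,0,0,0,0],
    [0,0,0,0,0,0,0]
  ]
}}

```text
time_s: 7.85
eef_pos: [0.4293, 0.3251, 0.2923]
orientation: [2.736, 1.542, -0.001]
force: [-0.1, 0.5, -1.8]
gripper_width: 0.115
grasp_force: 12.0
```

```bash
cat > p.py <<'E'
from w import *
import sys
o,c,Pt,P,R=wrist('w'+sys.argv[1])
print(o['eef_pos'],'yaw',np.degrees(np.arctan2(R[1,0],R[0,0])),R[:,2].round(4))
u=np.array([.8563,-.5165]);n=np.array([.5165,.8563])
def ana(nm,P,d):
    z=P[...,2]; s=(P[...,:2]-[.510,.2765])@u; t=(P[...,:2]-[.510,.2765])@n
    m=(d>0)&(z>.145)&(z<.17)&(abs(t)<.02)&(s>-.06)&(s<.07)
    if m.sum()<20: print(nm,'no peg'); return
    Q=np.c_[s[m],t[m],z[m]]; print(nm,'peg n',len(Q),'s',np.percentile(Q[:,0],[0,1,99,100]).round(4),'zmax',Q[:,2].max().round(4))
    for a in np.arange(-.05,.05,.01):
        q=Q[(Q[:,0]>a)&(Q[:,0]<a+.01)]
        if len(q)>4: print('  s%.3f t %.4f..%.4f mid %.4f top %.4f'%(a+.005,q[:,1].min(),q[:,1].max(),np.median(q[:,1]),np.percentile(q[:,2],95)))
ana('wrist',P,c['depth'])
for nmm in('scene','top'):
    c=r.camera(nmm); pickle.dump(c,open(nmm+sys.argv[1]+'.pkl','wb')); cv2.imwrite(f'pics/{nmm}{sys.argv[1]}.png',c['pixels']); ana(nmm,cloud(c),c['depth'])
E
python3 p.py 2
```

```text
[0.42925193 0.32511516 0.29228998] yaw 58.81490071424687 [-3.e-04 -1.e-03 -1.e+00]
wrist peg n 1080 s [-0.0448 -0.0435  0.0449  0.0462] zmax 0.1638
  s-0.045 t -0.0033..0.0062 mid 0.0019 top 0.1626
  s-0.035 t -0.0031..0.0066 mid 0.0032 top 0.1623
  s-0.025 t -0.0025..0.0065 mid 0.0028 top 0.1554
  s-0.015 t -0.0024..0.0064 mid 0.0027 top 0.1553
  s-0.005 t -0.0026..0.0067 mid 0.0028 top 0.1553
  s0.005 t -0.0026..0.0063 mid 0.0026 top 0.1554
  s0.015 t -0.0027..0.0065 mid 0.0027 top 0.1553
  s0.025 t -0.0025..0.0063 mid 0.0027 top 0.1553
  s0.035 t -0.0027..0.0064 mid 0.0027 top 0.1554
  s0.045 t -0.0029..0.0061 mid 0.0026 top 0.1553
scene peg n 207 s [-0.0406 -0.04    0.0492  0.0506] zmax 0.1649
  s-0.035 t -0.0043..0.0058 mid -0.0005 top 0.1640
  s-0.025 t -0.0046..0.0042 mid -0.0008 top 0.1575
  s-0.015 t -0.0045..0.0052 mid -0.0019 top 0.1567
  s-0.005 t -0.0049..0.0044 mid -0.0015 top 0.1573
  s0.005 t -0.0047..0.0062 mid -0.0016 top 0.1568
  s0.015 t -0.0040..0.0052 mid -0.0011 top 0.1573
  s0.025 t -0.0045..0.0046 mid -0.0014 top 0.1570
  s0.035 t -0.0047..0.0032 mid -0.0015 top 0.1565
  s0.045 t -0.0040..0.0063 mid -0.0010 top 0.1563
top peg n 276 s [-0.0444 -0.0431  0.0463  0.0478] zmax 0.1646
  s-0.045 t -0.0027..0.0053 mid 0.0005 top 0.1635
  s-0.035 t -0.0040..0.0069 mid 0.0007 top 0.1628
  s-0.025 t -0.0029..0.0061 mid 0.0001 top 0.1575
  s-0.015 t -0.0034..0.0066 mid 0.0007 top 0.1567
  s-0.005 t -0.0034..0.0061 mid 0.0007 top 0.1575
  s0.005 t -0.0041..0.0068 mid 0.0007 top 0.1578
  s0.015 t -0.0034..0.0064 mid 0.0011 top 0.1564
  s0.025 t -0.0034..0.0063 mid 0.0013 top 0.1568
  s0.035 t -0.0029..0.0067 mid 0.0001 top 0.1581
  s0.045 t -0.0038..0.0069 mid 0.0004 top 0.1570
```

```bash
python3 -c "
import cv2
a=cv2.imread('pics/scene2.png')[0:240,280:520];a=cv2.resize(a,(400,400));b=cv2.resize(cv2.imread('pics/w2.png'),(400,400))
cv2.imwrite('pics/c2.png',cv2.hconcat([a,b]))"
```

```text
(no output)
```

View pics/c2.png

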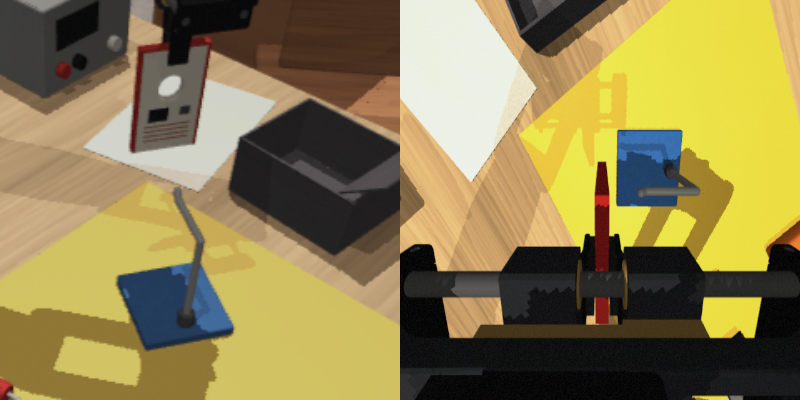

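The left half is the scene view: the panel hangs upright in the fingers, hole at (170,86) of the crop, and the peg tip is at (178,190). The right half is the wrist view: the panel at (601,240) is parallel to the stand's edges, and the peg tip is at (643,192), to the right of it. Next I measure the panel in the hand in the same views.

```bash
cat > q.py <<'E'
from h import *
u=np.array([.8563,-.5165]);n=np.array([.5165,.8563])
for nm in('scene2','top2'):
    c=pickle.load(open(nm+'.pkl','rb')); P=cloud(c); H,S,V=cv2.split(cv2.cvtColor(c['pixels'],cv2.COLOR_BGR2HSV))
    s=(P[...,:2]-[.510,.2765])@u; t=(P[...,:2]-[.510,.2765])@n; z=P[...,2]
    m=(c['depth']>0)&(abs(s+.094)<.015)&(abs(t)<.06)&(z>.16)&(z<.32)
    red=m&((H<6)|(H>174))&(S>120)
    for k,mm in(('all',m&(z<.285)),('red',red)):
        if mm.sum()<20: continue
        print(nm,k,mm.sum(),'t',np.percentile(t[mm],[0.5,99.5]).round(4),'s',np.percentile(s[mm],[1,50,99]).round(4),'z',np.percentile(z[mm],[.5,99.5]).round(4))
        if k=='all':
            for a in(.18,.2,.22,.24,.26):
                q=mm&(abs(z-a)<.006)
                if q.sum()>10: print('  z',a,'t',np.percentile(t[q],[1,99]).round(4),'s',np.median(s[q]).round(4))
    if nm=='scene2':  # hole: non-panel pixels inside the panel's outline
        hull=np.zeros(m.shape,'uint8'); pts=cv2.findContours(m.astype('uint8'),0,1)[0]; big=max(pts,key=cv2.contourArea); cv2.drawContours(hull,[big],-1,1,-1)
        h=((hull>0)&~m).astype('uint8'); k,L,st,ce=cv2.connectedComponentsWithStats(h)
        C=-c['R'].T@c['t']
        for i in range(1,k):
            if st[i,4]<30: continue
            d=c['R'].T@np.array([(ce[i,0]-c['cx'])/c['fx'],(ce[i,1]-c['cy'])/c['fy'],1])
            for s0 in(-.089,-.094):
                lam=(s0-(C[:2]-[.510,.2765])@u)/(d[:2]@u); X=C+lam*d
                print('hole',st[i],ce[i].round(1),'t',((X[:2]-[.510,.2765])@n).round(4),'z',X[2].round(4))
E
python3 q.py; sed -i "s/o,c,Pt,P,R=wrist('w1')/o,c,Pt,P,R=wrist('w3')/;s/(P\[...,2\]>.125)&(P\[...,2\]<.15)/(P[...,2]>.29)/" w1.py; sed -i 's/&(P\[...,2\]>.29)/\&(P[...,2]>.29)\&(P[...,2]<.34)/' w1.py; python3 w1.py
```

```text
scene2 all 1857 t [-0.0428  0.0382] s [-0.0981 -0.089  -0.0858] z [0.1852 0.2847]
  z 0.18 t [-0.0414  0.0365] s -0.0899
  z 0.2 t [-0.0429  0.0373] s -0.089
  z 0.22 t [-0.0428  0.0373] s -0.089
  z 0.24 t [-0.0425  0.0377] s -0.0888
  z 0.26 t [-0.0423  0.0383] s -0.0892
scene2 red 375 t [-0.043  0.039] s [-0.0989 -0.0896 -0.0848] z [0.1887 0.3147]
hole [375  46  13  12 115] [380.9  51.1] t -0.0042 z 0.2655
hole [375  46  13  12 115] [380.9  51.1] t -0.0021 z 0.2624
top2 all 343 t [-0.042   0.0206] s [-0.1    -0.0899 -0.0888] z [0.1826 0.2843]
  z 0.18 t [-0.0409  0.0205] s -0.0901
  z 0.2 t [-0.042   0.0188] s -0.0896
  z 0.22 t [-0.042   0.0092] s -0.0899
  z 0.24 t [-0.0419  0.0044] s -0.09
  z 0.26 t [-0.0418 -0.0159] s -0.09
top2 red 230 t [-0.042   0.0036] s [-0.0998 -0.0935 -0.0892] z [0.1934 0.316 ]
[0.42981779 0.32463465 0.29258402] yaw 58.726423779078935 [ 1.20936892e-04 -3.16309077e-04 -9.99999943e-01] 0.11611742949623138 [[0.0, -0.958, -0.286, 0.078], [1.0, 0.0, -0.0, -0.0], [0.0, -0.286, 0.958, -0.162], [0.0, 0.0, 0.0, 1.0]]
[ 312  224   23  101 2166] z [0.2946 0.3087 0.3099]
(438.5, 339.4) (45.2, 10.5) 58.26
(17.1, -0.3) (45.2, 10.5) 0.46
[313 357  21  32 639] z [0.3078 0.3088 0.3101]
(412.9, 297.5) (19.9, 10.2) 58.28
(-32.0, -0.3) (19.9, 10.2) 0.44
```

>>> {"method": "play_rows", "body": {
  "deltas": [
    [0.015,0,0.05,0,0,0,0],
    [0.015,0,0.1,0,0,0,0],
    [0,0,0.15,0,0,0,0],
    [0,0,0.15,0,0,0,0],
    [0,0,0.15,0,0,0,0],
    [0,0,0.15,0,0,0,0],
    [0,0,0.12,0,0,0,0],
    [0,0,0.1,0,0,0,0],
    [0,0,0.06,0,0,0,0],
    [0,0,0.03,0,0,0,0],
    [0,0,0,0,0,0,0],
    [0,0,0,0,0,0,0],
    [0,0,0,0,0,0,0]
  ]
}}

```text
time_s: 9.35
eef_pos: [0.4314, 0.3286, 0.1873]
orientation: [2.737, 1.543, 0.002]
force: [0.1, 0.2, -2.8]
gripper_width: 0.114
grasp_force: 12.0
```

```bash
python3 p.py 4 | grep -v '^  s'; sed -i "s/('scene2','top2')/('scene4','top4')/;s/nm=='scene2'/nm=='scene4'/;s/(z>.16)&(z<.32)/(z>.06)\&(z<.22)/;s/(z<.285)/(z<.178)/;s/(.18,.2,.22,.24,.26)/(.09,.12,.15,.17)/" q.py; python3 q.py; sed -i "s/'w3'/'w5'/;s/>.29)/>.188)/;s/<.34)/<.22)/" w1.py; python3 w1.py
python3 -c "
import cv2
a=cv2.imread('pics/scene4.png')[40:240,300:500];cv2.imwrite('pics/c4.png',cv2.resize(a,(600,600)))"
```

```text
[0.43140374 0.32860425 0.18729346] yaw 58.831753030225485 [ 1.2e-03  6.0e-04 -1.0e+00]
wrist peg n 2424 s [-0.0448 -0.0437  0.0446  0.0475] zmax 0.1637
scene peg n 207 s [-0.0422 -0.0399  0.0492  0.0497] zmax 0.1657
top peg n 256 s [-0.0445 -0.0432  0.0465  0.0478] zmax 0.1639
scene4 all 1294 t [-0.0385  0.0424] s [-0.0986 -0.0896 -0.0862] z [0.0799 0.1774]
  z 0.09 t [-0.0381  0.0297] s -0.0896
  z 0.12 t [-0.0383  0.0417] s -0.0894
  z 0.15 t [-0.0381  0.0415] s -0.0899
  z 0.17 t [-0.0383  0.0424] s -0.0895
scene4 red 233 t [-0.0387  0.0427] s [-0.0996 -0.0896 -0.0831] z [0.0859 0.2138]
hole [372  94  11  10  78] [377.1  98.8] t 0.0001 z 0.1612
hole [372  94  11  10  78] [377.1  98.8] t 0.0022 z 0.1574
top4 all 237 t [-0.0382  0.0164] s [-0.1005 -0.0907 -0.0896] z [0.0768 0.1767]
  z 0.09 t [-0.0377  0.0198] s -0.0906
  z 0.12 t [-0.0383  0.0092] s -0.0906
  z 0.15 t [-0.038  -0.0053] s -0.0915
  z 0.17 t [-0.0376 -0.0055] s -0.091
top4 red 165 t [-0.0382  0.0055] s [-0.1    -0.0941 -0.0899] z [0.0888 0.2095]
[0.43123621 0.32848821 0.18701377] yaw 58.82878477654073 [ 7.49556424e-04  4.16069256e-04 -9.99999633e-01] 0.11728186002012214 [[0.0, -0.958, -0.286, 0.078], [1.0, 0.0, -0.0, -0.0], [0.0, -0.286, 0.958, -0.162], [0.0, 0.0, 0.0, 1.0]]
[ 312  226   23   99 2130] z [0.1925 0.2031 0.2044]
(439.8, 343.2) (45.2, 10.5) 58.6
(17.0, -0.3) (45.2, 10.5) 0.23
[313 357  20  31 596] z [0.2022 0.2033 0.2043]
(414.1, 301.5) (18.9, 9.5) 59.26
(-31.9, -0.7) (9.5, 18.9) 89.57
```

View pics/c4.png

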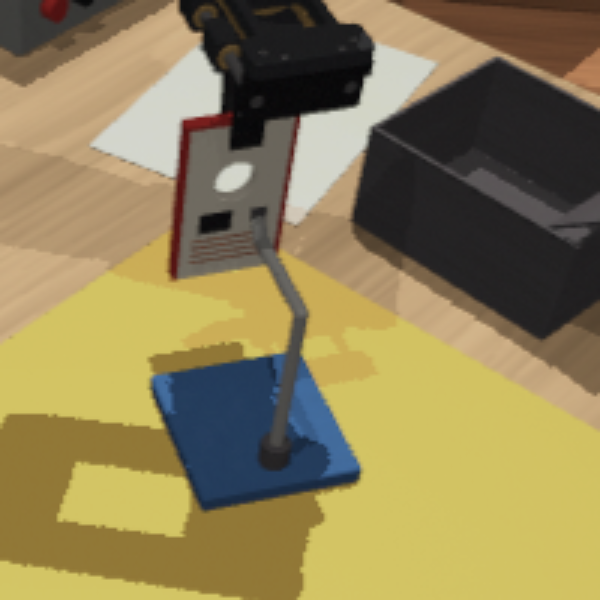

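The panel is upright with its hole at (235,177). The peg tip at (257,218) is in front of it and in line along the peg. Errors are under 1 mm sideways, and the hole centre is 4.9 mm above the peg centreline. Next I thread it on, part way first.

>>> {"method": "play_rows", "body": {
  "deltas": [
    [-0.008,0.02,0.007,0,0,0,0],
    [0,0.04,0,0,0,0,0],
    [0,0.05,0,0,0,0,0],
    [0,0.05,0,0,0,0,0],
    [0,0.05,0,0,0,0,0],
    [0,0.05,0,0,0,0,0],
    [0,0.05,0,0,0,0,0],
    [0,0.05,0,0,0,0,0],
    [0,0.05,0,0,0,0,0],
    [0,0.05,0,0,0,0,0],
    [0,0.05,0,0,0,0,0],
    [0,0.05,0,0,0,0,0],
    [0,0.04,0,0,0,0,0],
    [0,0,0,0,0,0,0],
    [0,0,0,0,0,0,0]
  ]
}}

```text
time_s: 11.05
eef_pos: [0.4819, 0.2966, 0.1858]
orientation: [-2.737, -1.543, 0.0]
force: [-0.4, -0.5, -0.9]
gripper_width: 0.113
grasp_force: 12.0
```

>>> {"method": "play_rows", "body": {
  "deltas": [
    [0,0.03,0,0,0,0,0],
    [0,0.05,0,0,0,0,0],
    [0,0.05,0,0,0,0,0],
    [0,0.05,0,0,0,0,0],
    [0,0.05,0,0,0,0,0],
    [0,0.05,0,0,0,0,0],
    [0,0.04,0,0,0,0,0],
    [0,0,0,0,0,0,0],
    [0,0,0,0,0,0,0]
  ]
}}

```text
time_s: 11.95
eef_pos: [0.5093, 0.28, 0.1858]
orientation: [-2.737, -1.543, 0.0]
force: [-0.4, 0.1, -2.5]
gripper_width: 0.115
grasp_force: 12.0
```

```bash
python3 - <<'E'
from w import *
o=r.get_obs();print(o['force'],o['eef_pos'])
a=r.camera('scene')['pixels'][60:210,320:470]; b=r.camera('top')['pixels'][200:320,100:220]
cv2.imwrite('pics/c6.png',cv2.hconcat([cv2.resize(a,(400,400)),cv2.resize(b,(400,400))]))
E
```

```text
[-0.40441962  0.05032103 -2.49024026] [0.50930985 0.28001104 0.18579559]
```

View pics/c6.png

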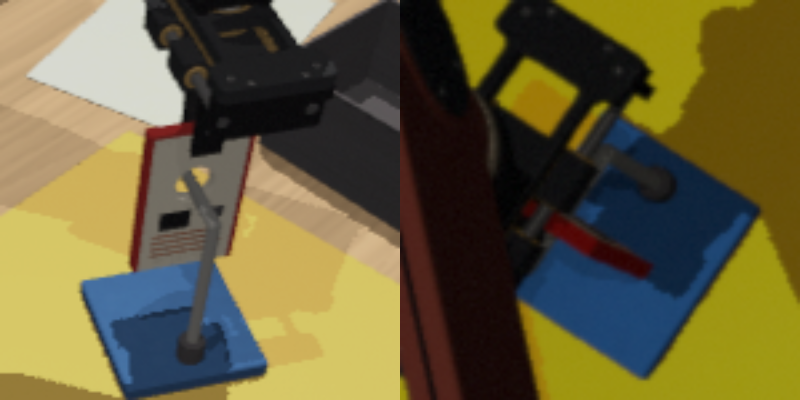

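The panel is threaded: in the left half the peg passes through the hole at (193,180), with no contact force. Next I lower it gently.

>>> {"method": "play_rows", "body": {
  "deltas": [
    [0,0,0.02,0,0,0,0],
    [0,0,0.02,0,0,0,0],
    [0,0,0.02,0,0,0,0],
    [0,0,0.02,0,0,0,0],
    [0,0,0.02,0,0,0,0],
    [0,0,0.01,0,0,0,0],
    [0,0,0.005,0,0,0,0],
    [0,0,0,0,0,0,0],
    [0,0,0,0,0,0,0]
  ]
}}

```text
time_s: 12.95
eef_pos: [0.5094, 0.2801, 0.1744]
orientation: [2.737, 1.543, 0.0]
force: [0.2, -0.5, -1.8]
gripper_width: 0.114
grasp_force: 12.0
```

>>> {"method": "play_rows", "body": {
  "deltas": [
    [0,0,0.005,0,0,0,0],
    [0,0,0.005,0,0,0,0],
    [0,0,0,0,0,0,0],
    [0,0,0,0,0,0,0]
  ]
}}

```text
time_s: 13.35
eef_pos: [0.5093, 0.28, 0.1733]
orientation: [2.737, 1.543, -0.0]
force: [-0.3, 0.7, -2.0]
gripper_width: 0.11
grasp_force: 12.0
```

>>> {"method": "play_rows", "body": {
  "deltas": [
    [0,0,0.005,0,0,0,0],
    [0,0,0,0,0,0,0],
    [0,0,0,0,0,0,0]
  ]
}}

```text
time_s: 13.65
eef_pos: [0.5093, 0.2801, 0.1728]
orientation: [2.737, 1.543, -0.0]
force: [-0.1, 1.2, -2.6]
gripper_width: 0.115
grasp_force: 12.0
```

>>> {"method": "play_rows", "body": {
  "deltas": [
    [0,0,0.005,0,0,0,0],
    [0,0,0,0,0,0,0],
    [0,0,0,0,0,0,0]
  ]
}}

```text
time_s: 13.95
eef_pos: [0.5093, 0.2801, 0.1723]
orientation: [2.737, 1.543, -0.0]
force: [0.0, -0.6, -2.2]
gripper_width: 0.112
grasp_force: 12.0
```

>>> {"method": "play_rows", "body": {
  "deltas": [
    [0,0,0.005,0,0,0,0],
    [0,0,0,0,0,0,0],
    [0,0,0,0,0,0,0]
  ]
}}

```text
time_s: 14.25
eef_pos: [0.5094, 0.2801, 0.1721]
orientation: [2.737, 1.543, 0.0]
force: [-0.6, 0.2, 0.6]
gripper_width: 0.114
grasp_force: 12.0
```

>>> {"method": "play_rows", "body": {
  "deltas": [
    [0,0,0.005,0,0,0,0],
    [0,0,0,0,0,0,0],
    [0,0,0,0,0,0,0]
  ]
}}

```text
time_s: 14.55
eef_pos: [0.5095, 0.2802, 0.172]
orientation: [2.736, 1.543, 0.001]
force: [-1.8, -0.7, 4.6]
gripper_width: 0.112
grasp_force: 12.0
```

It rests on the peg: the vertical force rose from about -2 to +4.6 N. Next I release and withdraw upward.

>>> {"method": "play_rows", "body": {
  "deltas": [
    [0,0,0,0,0,0,0.16],
    [0,0,0,0,0,0,0.22],
    [0,0,0,0,0,0,0.3],
    [0,0,0,0,0,0,0.4],
    [0,0,0,0,0,0,0.5],
    [0,0,0,0,0,0,0.5],
    [0,0,0,0,0,0,0.5],
    [0,0,-0.05,0,0,0,0.5],
    [0,0,-0.1,0,0,0,0.5],
    [0,0,-0.2,0,0,0,0.5],
    [0,0,-0.3,0,0,0,0.5],
    [0,0,-0.3,0,0,0,0.5],
    [0,0,-0.2,0,0,0,0.5],
    [0,0,-0.1,0,0,0,0.5],
    [0,0,0,0,0,0,0.5],
    [0,0,0,0,0,0,0.5],
    [0,0,0,0,0,0,0.5],
    [0,0,0,0,0,0,0.5],
    [0,0,0,0,0,0,0.5],
    [0,0,0,0,0,0,0.5]
  ]
}}

```text
time_s: 16.55
eef_pos: [0.5091, 0.28, 0.2958]
orientation: [-2.736, -1.543, 0.001]
force: [-0.3, 0.4, -0.3]
gripper_width: 0.502
grasp_force: 0.0
```

>>> {"method": "play_rows", "body": {
  "deltas": [
    [0,0,0,0,0,0,0.5],
    [0,0,0,0,0,0,0.5],
    [0,0,0,0,0,0,0.5],
    [0,0,0,0,0,0,0.5],
    [0,0,0,0,0,0,0.5],
    [0,0,0,0,0,0,0.5],
    [0,0,0,0,0,0,0.5],
    [0,0,0,0,0,0,0.5],
    [0,0,0,0,0,0,0.5],
    [0,0,0,0,0,0,0.5],
    [0,0,0,0,0,0,0.5],
    [0,0,0,0,0,0,0.5],
    [0,0,0,0,0,0,0.5],
    [0,0,0,0,0,0,0.5],
    [0,0,0,0,0,0,0.5],
    [0,0,0,0,0,0,0.5],
    [0,0,0,0,0,0,0.5],
    [0,0,0,0,0,0,0.5],
    [0,0,0,0,0,0,0.5],
    [0,0,0,0,0,0,0.5]
  ]
}}

```text
time_s: 18.55
eef_pos: [0.5093, 0.2801, 0.2963]
orientation: [-2.737, -1.543, 0.0]
force: [0.2, -0.1, 0.4]
gripper_width: 0.497
grasp_force: 0.0
```

```bash
python3 - <<'E'
from w import *
u=np.array([.8563,-.5165]);n=np.array([.5165,.8563])
for i in range(3):
    c=r.camera('scene'); P=cloud(c); q=P[...,:2]-[.51,.2765]; s=q@u;t=q@n;z=P[...,2]
    m=(c['depth']>0)&(abs(s)<.02)&(abs(t)<.07)&(z>.055)&(z<.2)
    print(r.get_obs()['time_s'],m.sum(),[np.percentile(t[m&(abs(z-a)<.006)],[2,98]).round(4).tolist() for a in(.08,.1,.12,.17)],'z',np.percentile(z[m],[1,99.5]),'s',np.median(s[m]))
a=c['pixels'][60:210,320:470]; b=r.camera('top')['pixels'][200:320,100:220]
cv2.imwrite('pics/c7.png',cv2.hconcat([cv2.resize(a,(400,400)),cv2.resize(b,(400,400))]))
E
```

```text
18.6 1898 [[-0.0403, 0.039], [-0.0405, 0.0399], [-0.0395, 0.039], [-0.0391, 0.0396]] z [0.0662374  0.19150544] s 0.0022132014752566436
18.65 1906 [[-0.0402, 0.0385], [-0.04, 0.0396], [-0.0398, 0.0396], [-0.0393, 0.0394]] z [0.0664631  0.19134471] s 0.002195438518029413
18.7 1900 [[-0.0401, 0.0397], [-0.0402, 0.0393], [-0.0398, 0.0398], [-0.0391, 0.0398]] z [0.06631564 0.19153842] s 0.002262657738536421
```

View pics/c7.png

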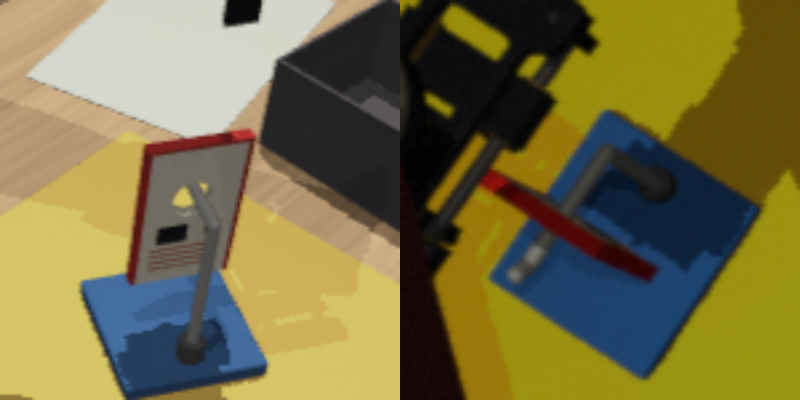

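The panel hangs upright and still on the peg, mid-way between lip and post, peg through the hole at (190,190). The hand is clear above it.

```bash
python3 -c "
from station import r
print(r.close_job())"
```

```text
the job is handed in; nothing more can be done
None
```

The red panel hangs upright and still by its hole on the stand's peg, the hand is clear, and the job was handed in at about 19 s; the hand-in returned no verdict.

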